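# Snap the puppet onto the film stage and tug-test it

## Robot

A 6-joint arm with a two-finger parallel gripper is mounted at the origin on the work surface. World frame = base frame: x ahead of the robot, y to its left, z up, the work surface at z = 0. Lengths are in mm, angles in rad, forces in N, time in s.
With the tool pointing down it reaches from about 200 to 875 mm from the base axis. Payload 3.4 kg.
Tool frame: the origin (TCP) lies between the finger pads; the fingertips stand 17 mm ahead of it and the grasp point (between the pads) lies 2 mm behind it (nose_length is the distance from the TCP to the fingertips, in mm); z points along the fingers, y is the direction in which the jaws open and shut (so a half turn about z gives the same grasp; the last joint's range is limited). The gripper opens to 94 mm and grips with 3 to 60 N. Pads are 16 mm wide; open, the fingers measure 119 mm over their backs; the gripper's body (75 mm by 177 mm) begins 78 mm behind the grasp point.
Start: joints at [1.128, 0.276, 1.505, -0, 1.361, -0.121], TCP at [181.876, 545.513, 222.493] pointing down, gripper open.
Joint ranges: [-2.89, 2.89], [-0.75, 2.08], [0.22, 2.7], [-1.18, 4.32], [0.11, 2.71], [-2.7, 2.7]. Speed limits (rad/s): [2.57, 2.57, 3.14, 3.14, 3.14, 3.14].

## Interface

Orientations are given as a unit quaternion [w, x, y, z].
In Python, from rig import * gives the robot as it stands.
- The arm moves only by the tool move_arm, never from a script. Its argument "plan" is a list of rows, each a list of 3 entries, a list of its own where there are three numbers: the finger opening in mm, from 0 to 94, then the shift along the world's x, y, z in mm, then the turn, a rotation vector about the world's x, y, z in degrees. In form: [[claw, [dx, dy, dz], [wx, wy, wz]], ...]. A call has 1 to 20 rows; each row shifts and turns the commanded pose from where the row before left it; what a row does not reach is not made up. A row lasts 1/8 s, in which the tool goes at most 62.5 mm and 10.7 degrees, less where a joint would pass 70% of its speed; a pose out of reach is approached as far as the arm can. A call with a gripper value outside its range is refused whole. The fingers move at their own pace and stop on an object; "force" is the grip in N (left out, the last holds). Time passes only in rows, so rows that do not move let the fingers close. It gives the time, the measured TCP pose, the force and the opening at its end, in the units of the state.
- read_state(): the state, without advancing time (a new reading comes with each control period).
- capture(name): name is "scene" or "top"; returns a dict with "color" (400x640x3 uint8, red, green, blue), "intrinsics" (3x3 intrinsics, pixels), "R" (3x3) and "t" (3): a world point X has camera coordinates R X + t. Camera axes: x right, y down, z forward; pixel columns grow to the right and rows downward; lengths in mm; the calibration is good to about 2 mm. A picture is of the moment at which its call begins. There is no depth.
- hand_in(): hands the job in, once; it reports no verdict.
The state is a dict: "time_s": time; "joint_positions": joint angles; "dq": joint speeds; "joint_efforts": joint torques, N m; "ee_pos": TCP position; "tcp_rot": TCP orientation; "contact_force": force on the tool from outside, world axes, zero at the start; "ft_torque": the same for the moment, N m; "finger_gap": finger opening in mm.
Only numpy, scipy, OpenCV 4.12 (cv2) and the standard library are available. Lean on these libraries where they do the work, as an engineer would, in place of code of your own. Each camera call takes 0.05 s, during which the arm holds its last target.

## Task

Take the toy figure with the red hat out of the prop tray and press its peg straight down into the orange snap socket of the little film stage until its base is fully home and flush. Then, still holding it, tug it straight up with about 10 newtons for a good second to confirm that the catch holds, never pulling with more than 15 newtons so that it does not come out; let it settle back flush and leave it standing there on its own. Press no harder than 40 newtons, and leave the other two figures in their places.

Things in the scene. Friction and masses are not known exactly. Their poses are not given: they have to be found in the camera images.
- red_head (a point): Centre of the head (the part to grip) of the loose toy figure with the RED hat, yellow shirt, blue trousers; about 90 g. The head is an upright round drum 40 mm in diameter, 36 mm high, with a hat above it (brim 46 mm wide; hat top 31 mm above this point). z is up along the figure. The peg is round: yaw is free. The head is hard; grip firmly (60 N or so), as it can slip when the catch snaps.
- red_foot (a point): Centre of the underside of that figure's round black base (44 mm diameter, 5 mm thick), 77 mm below the head centre. Under it a grey peg 38 mm long: 18 mm thick shoulder, 9 mm neck, 18 mm bulb, a rounded, tapering tip. At the start the peg stands loosely in a 24 mm hole of the tray, base resting on the tray top, 42 mm above the table.
- blue_head (a point): Centre of the head of the figure with the BLUE hat, same shape and size; must stay in the tray. Hat tops are 150 mm above the table there.
- green_head (a point): Centre of the head of the figure with the GREEN hat, same shape; must stay in the tray. The three figures stand in a row 100 mm apart, in any order: finger room is greatest across the row.
- socket_mouth (a point): Centre of the mouth of the snap socket, level with the stage's top, 44 to 56 mm above the table: a 21 mm hole in an orange plate 60 mm square. z points up out of the hole, x and y along the stage's sides.
- stage: Fixed film stage, a green and wood platform 180 x 180 mm, origin 46 mm under its top's middle. Sprung jaws in its socket snap behind the peg's bulb: pressing in takes 12 to 18 N, most with the base 13 to 17 mm from home; then it draws in until the base meets the plate. Once home it has 1 to 2 mm of free play upward, then the catch resists by about 5 N per mm and lets go at about 17 N.
- socket (a joint): Vertical give (m) of the orange socket plate on its stiff rubber mount: 0 at rest, positive when pulled up, negative when pressed, 0.05 mm per newton (10 N of pull lifts it 0.5 mm). Too small to be read in the measured value; it is what the pull and press are judged by.
There are look-alikes about, which are no part of the job. Of the things that look like the part that bears red_head, the middle-sized one is meant.

How it is judged:
By the outcome, as a careful person would: the job done as asked, in the order asked, and still so for the second after the job is handed in, with the robot touching nothing.
It also fails if it takes over 54 s, if anything falls off the work surface, if the arm or the gripper's body presses on something with over 40 N, if the wrist force passes 120 N, or if a joint passes its speed limit or range.

## Working session

There is one attempt and no reset: what is moved stays moved. The work goes in short steps, Python scripts to look and compute and a tool call to move; the robot and the scene stay as the last step left them, time stands still between calls to the robot, and variables do not carry over. Pictures are saved under pics/ and viewed, and the job is handed in when it is done.

Besides the shell and the picture viewer there is one more tool, called after "Call:" as name(argument=value, ...), one argument or row to a line, values as JSON. move_arm: Moves the arm, as the interface text tells. Its arguments: {"type":"object","properties":{"plan":{"type":"array","items":{"type":"array"}},"force":{"type":"number"}},"required":["plan"]}

```bash
ls; mkdir -p pics
python3 - <<'E'
from rig import *
import cv2,pickle
s=read_state();print(s)
for n in("scene","top"):
    c=capture(n);pickle.dump(c,open(n+".pkl","wb"));cv2.imwrite(f"pics/{n}0.png",c["color"][:,:,::-1]);print(c["intrinsics"],c["R"],c["t"])
E
```

```text
pics
{'time_s': 0.0, 'joint_positions': array([ 1.12799247e+00,  2.76543291e-01,  1.50613329e+00, -3.56811576e-05,
        1.36067664e+00, -1.21000586e-01]), 'dq': array([-0.00019882,  0.00052392,  0.00172354,  0.00112815, -0.00119432,
       -0.00046156]), 'joint_efforts': array([ 3.24571629e-03, -4.04585588e+01, -2.37229389e+01,  7.02779694e-02,
        3.42633552e-02, -1.70282156e-04]), 'ee_pos': array([181.6435906 , 544.98386985, 221.63413612]), 'tcp_rot': array([-2.28123075e-04,  1.60204510e-01,  9.87083451e-01, -8.50387224e-04]), 'contact_force': array([-0.00960815,  0.07972022, -0.11893055]), 'ft_torque': array([ 0.00598297,  0.0227282 , -0.03662766]), 'finger_gap': 93.9135019960602}
[[432.97689225   0.         317.58177082]
 [  0.         432.97689225 195.24553259]
 [  0.           0.           1.        ]] [[-0.02656346  0.99947427 -0.01858955]
 [ 0.77210731  0.00870201 -0.63543258]
 [-0.63493675 -0.03123242 -0.77193255]] [  96.2252877  -360.74437847 1348.82525653]
[[425.37090701   0.         320.5044612 ]
 [  0.         425.37090701 198.5271294 ]
 [  0.           0.           1.        ]] [[ 3.44581927e-03 -9.99839468e-01 -1.75830746e-02]
 [-9.89772895e-01 -9.02511348e-04 -1.42649229e-01]
 [ 1.42610461e-01  1.78947941e-02 -9.89617114e-01]] [-57.11602721 559.325144   937.83072964]
```

View pics/scene0.png

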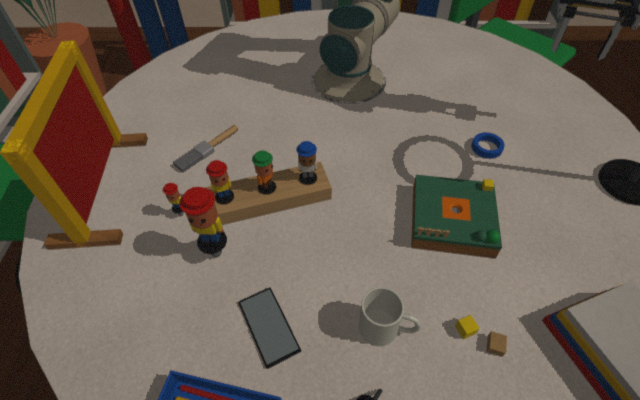

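View pics/top0.png

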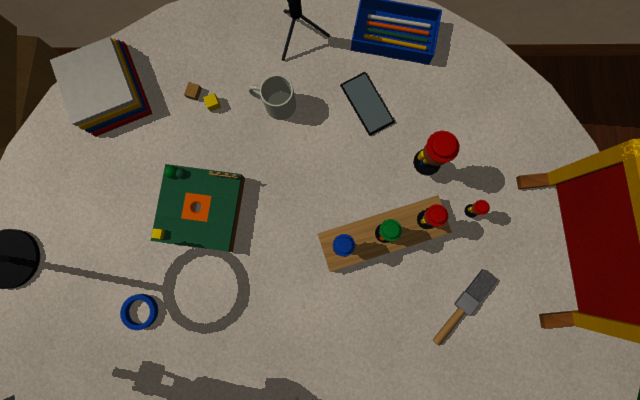

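Candidates for the red-hat figure (top view pixels) are the big loose figure at (437,150), the middle one in the tray at (435,215) and the tiny one at (480,207). The middle-sized one is meant, and it's the one in the tray. Next I'll measure it and check it in a crop.

```bash
cat > h.py <<'E'
import numpy as np,cv2,pickle
def ray(c,u,v):
    d=np.linalg.inv(c["intrinsics"])@np.array([u,v,1.]); R=np.array(c["R"]);t=np.array(c["t"])
    return -R.T@t, R.T@d
def plane(c,u,v,z):
    o,d=ray(c,u,v); return o+d*(z-o[2])/d[2]
def proj(c,X):
    p=c["intrinsics"]@(np.array(c["R"])@np.array(X,float)+c["t"]); return p[:2]/p[2]
def tri(a,pa,b,pb):
    A=[];r=[]
    o1,d1=ray(a,*pa);o2,d2=ray(b,*pb)
    M=np.stack([d1,-d2],1);s=np.linalg.lstsq(M,o2-o1,rcond=None)[0]
    p,q=o1+s[0]*d1,o2+s[1]*d2
    return (p+q)/2,np.linalg.norm(p-q)
E
python3 - <<'E'
from h import *
S=pickle.load(open("scene.pkl","rb"));T=pickle.load(open("top.pkl","rb"))
print("tcp",proj(S,[182,545,222]),proj(T,[182,545,222]),"cams",ray(S,0,0)[0],ray(T,0,0)[0])
for n,c in(("S",S),("T",T)):
    hsv=cv2.cvtColor(c["color"],cv2.COLOR_RGB2HSV)
    for k,lo,hi in(("red",(0,190,80),(4,255,255)),("blue",(100,150,60),(125,255,255)),("green",(60,120,50),(80,255,255)),("orange",(7,200,140),(15,255,255))):
        m=cv2.inRange(hsv,lo,hi)
        if k=="red": m|=cv2.inRange(hsv,(175,190,80),(180,255,255))
        N,l,st,ce=cv2.connectedComponentsWithStats(m)
        for i in range(1,N):
            if st[i,4]>40 and st[i,4]<5000: print(n,k,st[i],ce[i].round(1))
a=cv2.resize(T["color"][185:285,310:500],None,fx=4,fy=4,interpolation=cv2.INTER_CUBIC)[:,:760]
cv2.imwrite("pics/ct.png",a[:,:,::-1])
a=cv2.resize(S["color"][130:260,160:340],None,fx=4,fy=4,interpolation=cv2.INTER_CUBIC)
cv2.imwrite("pics/cs.png",a[:,:,::-1])
a=cv2.resize(T["color"][155:260,140:255],None,fx=5,fy=5,interpolation=cv2.INTER_CUBIC)
cv2.imwrite("pics/ks.png",a[:,:,::-1])
a=cv2.resize(S["color"][165:265,400:510],None,fx=5,fy=5,interpolation=cv2.INTER_CUBIC)
cv2.imwrite("pics/kt.png",a[:,:,::-1])
E
```

```text
tcp [579.46123027  47.50032085] [-21.05060983 394.34359394] cams [1137.50817524  -50.9084233   813.76216976] [ 420.05720596  -73.38434881 1006.8763657 ]
S red [  0  40  25  50 470] [10.  66.9]
S red [208 161  18  16 222] [216.6 168.6]
S red [164 184  13  11 111] [170.1 188.6]
S red [180 188  35  27 685] [197.7 200.7]
S red [182 386  48  14 179] [203.3 393.2]
S blue [473 133  31  25 383] [487.7 144.6]
S blue [298 142  18  15 207] [306.4 148.9]
S blue [ 158  371  123   29 1433] [206.3 388.9]
S green [450   0  43  22 517] [466.7   8.1]
S green [ 480   18   96   48 1521] [530.2  40.1]
S green [253 151  19  15 220] [262.  158.4]
S green [   0  155   33   85 1837] [ 12.1 202.9]
S green [486 229  14  16 165] [492.8 236. ]
S orange [443 197  27  23 417] [455.5 207.9]
T red [426 131  31  31 709] [441.2 145.4]
T red [474 200  15  15 169] [480.9 206.8]
T red [426 205  21  21 342] [435.6 214.7]
T red [568 238  23  48 444] [577.5 261. ]
T red [629 307  11  18  87] [635.6 316.3]
T blue [ 352    0   90   55 1059] [409.1  30.5]
T blue [333 234  22  22 354] [343.  244.6]
T blue [121 295  34  35 440] [137.3 311.9]
T green [368  28  59  13 121] [396.7  34.1]
T green [ 151  165   89   86 4513] [197.7 208.6]
T green [380 220  20  21 335] [389.5 229.6]
T orange [369  22  59  12 119] [398.3  27. ]
T orange [182 193  29  28 531] [196.  206.7]
```

View pics/ct.png

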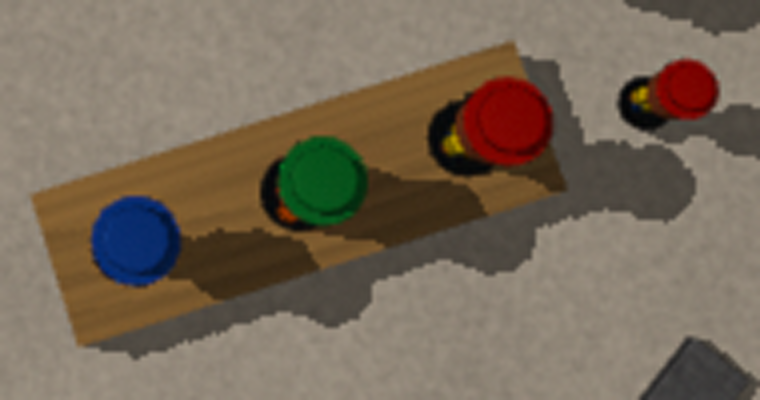

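View pics/cs.png

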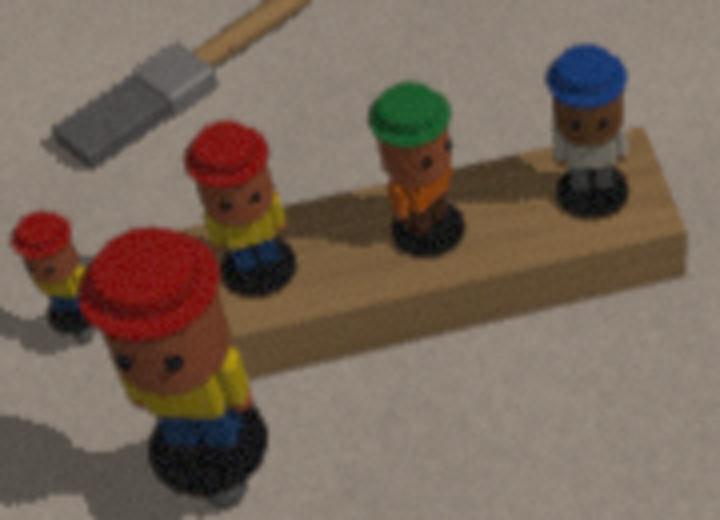

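View pics/ks.png

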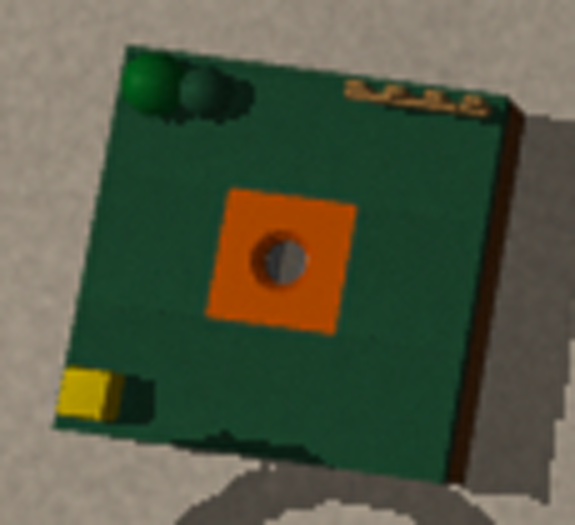

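View pics/kt.png

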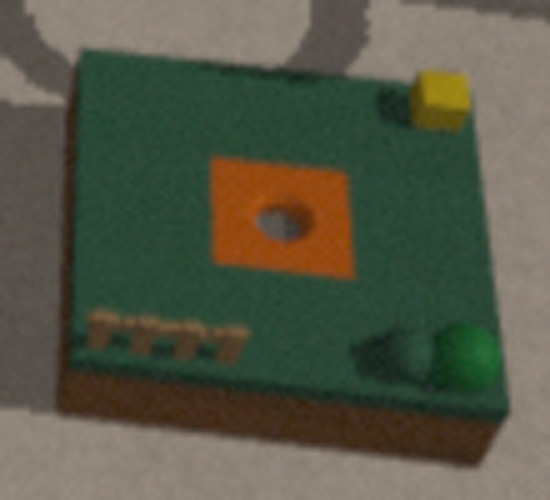

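The crops confirm the middle red figure in the tray: top (435,215), scene (217,169). Both views also show the socket, at top (196,207) and scene (455,208).

Run:
```python
from h import *
S=pickle.load(open("scene.pkl","rb"));T=pickle.load(open("top.pkl","rb"))
for n,s,t in(("red",(216.6,168.6),(435.6,214.7)),("green",(262,158.4),(389.5,229.6)),("blue",(306.4,148.9),(343,244.6))):
    print(n,tri(S,s,T,t),plane(T,*t,142),plane(S,*s,142))
# plate quads
def quad(c,box):
    x,y,w,h=box;hsv=cv2.cvtColor(c["color"],cv2.COLOR_RGB2HSV)
    m=cv2.inRange(hsv,(5,170,60),(16,255,255));k=np.zeros_like(m);k[y-4:y+h+4,x-4:x+w+4]=m[y-4:y+h+4,x-4:x+w+4]
    co=max(cv2.findContours(k,cv2.RETR_EXTERNAL,cv2.CHAIN_APPROX_NONE)[0],key=cv2.contourArea)
    q=cv2.approxPolyDP(cv2.convexHull(co),4,True)[:,0].astype(np.float32)
    print(len(q),q.tolist())
    f=np.zeros_like(k);cv2.fillPoly(f,[cv2.convexHull(co)],255);M=cv2.moments(f,True)
    return (M["m10"]/M["m00"],M["m01"]/M["m00"]),q
ps,qs=quad(S,(443,197,27,23));pt,qt=quad(T,(182,193,29,28))
print(ps,pt,tri(S,ps,T,pt))
for z in(44,50,56):print(z,plane(S,*ps,z),plane(T,*pt,z),[plane(T,*q,z)[:2].round(1).tolist() for q in qt])
# black bases
for n,c,b in(("S",S,(210,185,30,22)),("T",T,(412,205,26,30))):
    x,y,w,h=b
    g=c["color"].max(2);k=np.zeros_like(g);k[y:y+h,x:x+w]=(g[y:y+h,x:x+w]<45)*255
    ys,xs=np.nonzero(k);print(n,xs.min(),xs.max(),ys.min(),ys.max(),xs.mean(),ys.mean())
```

```text
red (array([ 512.11997317, -294.20147513,  139.83205611]), np.float64(3.303019938663861)) [ 511.67563106 -291.9593216   142.        ] [ 513.9133712  -295.15399602  142.        ]
green (array([ 481.44008234, -199.91258832,  140.40480655]), np.float64(3.6071016826208417)) [ 481.17230106 -197.86609132  142.        ] [ 482.87203417 -201.39341463  142.        ]
blue (array([ 450.79106719, -105.02701858,  139.94971883]), np.float64(2.8272737748133387)) [ 450.65308195 -103.54246513  142.        ] [ 452.89176817 -106.27354637  142.        ]
4 [[442.0, 197.0], [468.0, 200.0], [470.0, 219.0], [444.0, 217.0]]
4 [[186.0, 193.0], [210.0, 196.0], [206.0, 221.0], [181.0, 217.0]]
(455.89983305509185, 208.22871452420702) (195.77668539325842, 206.82162921348313) (array([539.08899461, 228.39053218,  45.19461888]), np.float64(2.3355700296002317))
44 [538.37953416 227.58318419  44.        ] [539.33870577 229.98979233  44.        ] [[571.4, 254.1], [564.5, 198.2], [506.8, 205.1], [515.9, 262.9]]
50 [543.04951144 225.41244924  50.        ] [538.59542343 228.09936807  50.        ] [[570.5, 252.1], [563.6, 196.5], [506.2, 203.3], [515.3, 260.8]]
56 [547.71948873 223.24171429  56.        ] [537.85214109 226.2089438   56.        ] [[569.5, 250.0], [562.7, 194.9], [505.7, 201.6], [514.7, 258.7]]
S 216 233 190 203 224.3049645390071 197.72340425531914
T 417 433 210 228 422.7232142857143 221.05357142857142
```

Call:
move_arm(
  plan=[
    [94,[8,-20,0],[0,0,-2]],
    [94,[16,-42,0],[0,0,-3]],
    [94,[18,-46,0],[0,0,-3]],
    [94,[18,-46,0],[0,0,-3]],
    [94,[18,-46,0],[0,0,-3]],
    [94,[18,-46,0],[0,0,-3]],
    [94,[18,-46,0],[0,0,-3]],
    [94,[18,-46,0],[0,0,-3]],
    [94,[18,-46,0],[0,0,-3]],
    [94,[18,-46,0],[0,0,-3]],
    [94,[18,-46,0],[0,0,-3]],
    [94,[18,-46,0],[0,0,-3]],
    [94,[18,-46,0],[0,0,-3]],
    [94,[18,-46,0],[0,0,-3]],
    [94,[18,-46,0],[0,0,-3]],
    [94,[18,-46,0],[0,0,-3]],
    [94,[18,-46,0],[0,0,-2]],
    [94,[18,-46,0],[0,0,-2]],
    [94,[14,-36,0],[0,0,-2]],
    [94,[4.6,-5,0],[0,0,0]],
  ],
  force=60,
)

```text
time_s: 2.6
ee_pos: [511.5, -295.9, 221.8]
tcp_rot: [-0.001, 0.585, 0.811, -0.0]
contact_force: [0.1, -0.1, -0.0]
finger_gap: 93.8
```

Call:
move_arm(
  plan=[
    [94,[0,0,0],[0,0,0]],
    [94,[0,0,0],[0,0,0]],
  ],
)

```text
time_s: 2.85
ee_pos: [511.6, -292.1, 222.7]
tcp_rot: [-0.0, 0.584, 0.812, 0.0]
contact_force: [-0.5, -0.5, 0.2]
finger_gap: 93.7
```

Run:
```python
from rig import *
from h import *
for n in("scene","top"):
    c=capture(n);pickle.dump(c,open(n+"1.pkl","wb"));cv2.imwrite(f"pics/{n}1.png",c["color"][:,:,::-1])
s=read_state();print(s["time_s"],s["ee_pos"],s["tcp_rot"],s["contact_force"],s["joint_positions"])
```

```text
2.95 [ 511.97823462 -292.21998851  222.91165176] [7.13249110e-06 5.83356626e-01 8.12216130e-01 7.52046263e-05] [-0.39422277  1.31490807 -0.12879799] [-6.36742717e-01  2.97511941e-01  1.47262114e+00  1.53635487e-04
  1.37144740e+00 -9.61858938e-01]
```

View pics/scene1.png

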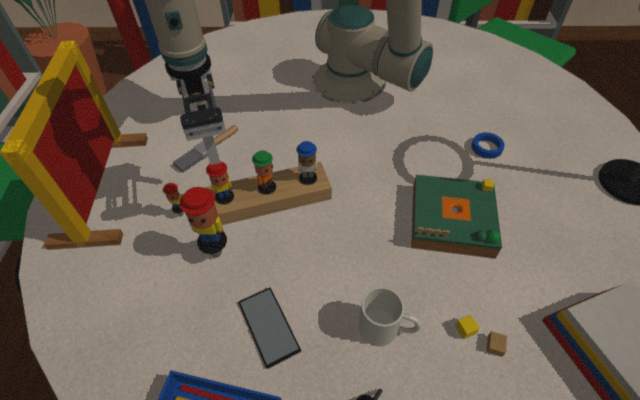

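View pics/top1.png

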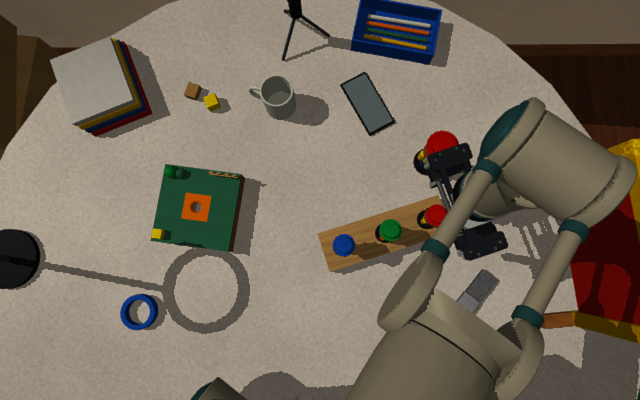

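The gripper is centred over the middle red figure (scene 217,165), with the jaws across the row. Descending.

Call:
move_arm(
  plan=[
    [94,[0,0,-15],[0,0,0]],
    [94,[0,0,-20],[0,0,0]],
    [94,[0,0,-20],[0,0,0]],
    [94,[0,0,-20],[0,0,0]],
    [94,[0,0,-20],[0,0,0]],
    [94,[0,0,-10.5],[0,0,0]],
    [94,[0,0,0],[0,0,0]],
    [94,[0,0,0],[0,0,0]],
  ],
  force=60,
)

```text
time_s: 3.95
ee_pos: [512.9, -293.7, 117.6]
tcp_rot: [0.001, 0.584, 0.812, 0.0]
contact_force: [0.3, -0.5, 0.5]
finger_gap: 93.9
```

Run:
```python
from rig import *
from h import *
for n in("scene",):
    c=capture(n);a=cv2.resize(c["color"][90:260,130:340],None,fx=3.5,fy=3.5,interpolation=cv2.INTER_CUBIC);cv2.imwrite(f"pics/{n}2.png",a[:,:,::-1])
s=read_state();print(s["time_s"],s["ee_pos"],s["tcp_rot"],s["contact_force"])
```

```text
4.0 [ 513.00608431 -293.79104752  117.77870038] [8.49788855e-04 5.83766316e-01 8.11921280e-01 3.34662563e-05] [-0.09681101 -0.00487938 -1.12308067]
```

View pics/scene2.png

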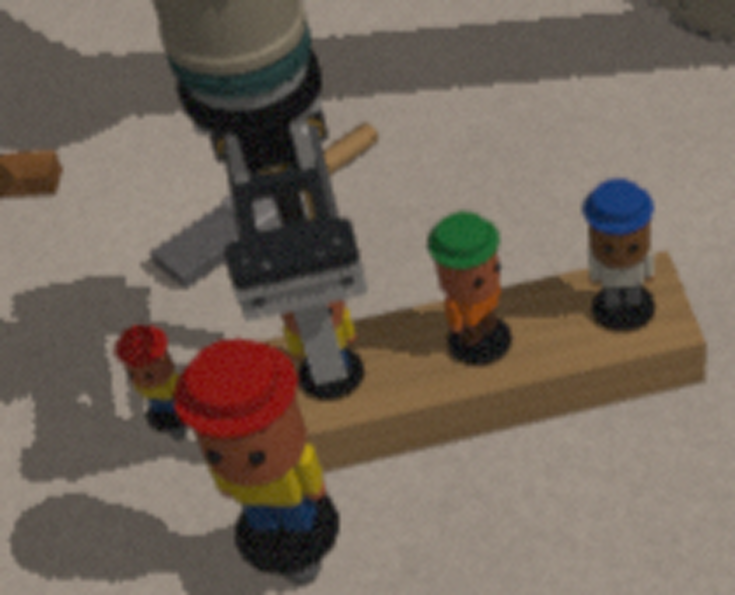

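The fingers straddle the red figure (crop 325,340) and the other figures are clear. Closing.

Call:
move_arm(
  plan=[
    [60,[0,0,0],[0,0,0]],
    [50,[0,0,0],[0,0,0]],
    [45,[0,0,0],[0,0,0]],
    [30,[0,0,0],[0,0,0]],
    [30,[0,0,0],[0,0,0]],
    [30,[0,0,0],[0,0,0]],
    [30,[0,0,0],[0,0,0]],
  ],
  force=60,
)

```text
time_s: 4.88
ee_pos: [512.5, -293.5, 117.0]
tcp_rot: [0.0, 0.584, 0.812, 0.0]
contact_force: [0.8, 0.2, 0.4]
finger_gap: 43.3
```

Call:
move_arm(
  plan=[
    [30,[0,0,0],[0,0,0]],
    [30,[0,0,0],[0,0,0]],
    [30,[0,0,0],[0,0,0]],
  ],
)

```text
time_s: 5.25
ee_pos: [512.5, -293.5, 117.0]
tcp_rot: [0.0, 0.584, 0.812, 0.0]
contact_force: [-0.6, 0.9, -0.2]
finger_gap: 43.5
```

Call:
move_arm(
  plan=[
    [30,[0,0,5],[0,0,0]],
    [30,[0,0,10],[0,0,0]],
    [30,[0,0,15],[0,0,0]],
    [30,[0,0,15],[0,0,0]],
    [30,[0,0,0],[0,0,0]],
    [30,[0,0,0],[0,0,0]],
  ],
)

```text
time_s: 6.0
ee_pos: [512.3, -293.4, 162.0]
tcp_rot: [-0.0, 0.584, 0.812, 0.0]
contact_force: [-0.2, -0.6, -0.5]
finger_gap: 43.1
```

Run:
```python
from rig import *
from h import *
for n in("scene",):
    c=capture(n);a=cv2.resize(c["color"][90:260,130:340],None,fx=3.5,fy=3.5,interpolation=cv2.INTER_CUBIC);cv2.imwrite(f"pics/{n}3.png",a[:,:,::-1])
s=read_state();print(s["time_s"],s["ee_pos"],s["finger_gap"],s["contact_force"])
```

```text
6.05 [ 512.15089049 -293.2206473   161.63231064] 43.47038591853374 [-0.35317493 -0.0915015  -0.53526886]
```

View pics/scene3.png

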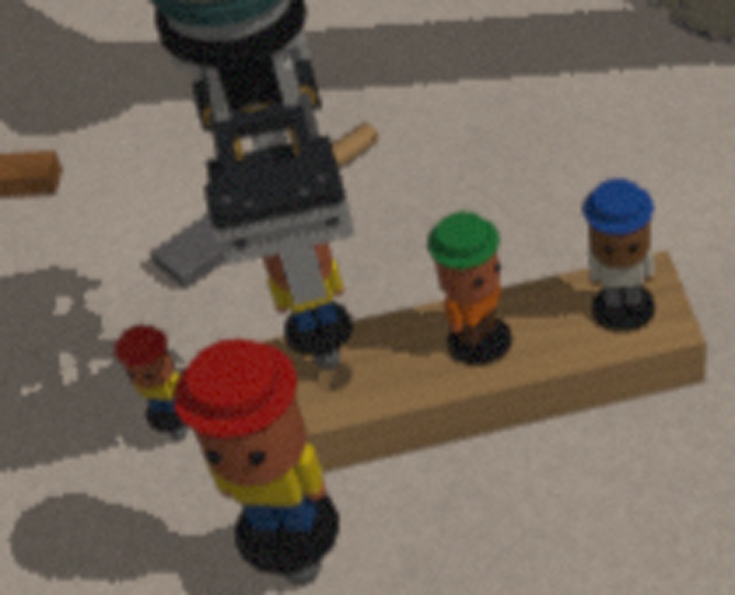

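The figure came up cleanly and looks level, with the peg visible at crop (330,360). The gap reads 43.4 mm and is steady. Lifting higher and carrying it over to the socket.

Call:
move_arm(
  plan=[
    [30,[0,0,20],[0,0,0]],
    [30,[0,0,35],[0,0,0]],
    [30,[0,0,35],[0,0,0]],
    [30,[0,10,20],[0,0,0]],
    [30,[1,30,8],[0,0,0]],
    [30,[2,45,0],[0,0,0]],
    [30,[2,45,0],[0,0,0]],
    [30,[2,45,0],[0,0,0]],
    [30,[2,45,0],[0,0,0]],
    [30,[2,45,0],[0,0,0]],
    [30,[2,45,0],[0,0,0]],
    [30,[2,45,0],[0,0,0]],
    [30,[2,45,0],[0,0,0]],
    [30,[2,45,0],[0,0,0]],
    [30,[3,40,0],[0,0,0]],
    [30,[4.5,25,0],[0,0,0]],
    [30,[0,12,0],[0,0,0]],
    [30,[0,0,0],[0,0,0]],
    [30,[0,0,0],[0,0,0]],
    [30,[0,0,0],[0,0,0]],
  ],
)

```text
time_s: 8.55
ee_pos: [539.0, 227.5, 280.1]
tcp_rot: [0.0, 0.584, 0.812, -0.0]
contact_force: [-0.3, 0.9, -0.9]
finger_gap: 43.1
```

Run:
```python
from rig import *
from h import *
for n in("scene","top"):
    c=capture(n);pickle.dump(c,open(n+"4.pkl","wb"));cv2.imwrite(f"pics/{n}4.png",c["color"][:,:,::-1])
s=read_state();print(s["time_s"],s["ee_pos"],s["tcp_rot"],s["contact_force"],s["finger_gap"])
```

```text
8.65 [539.02623976 227.72884215 280.17751614] [1.63643902e-04 5.84258932e-01 8.11567293e-01 6.02492720e-05] [-0.15428563 -0.3766762  -0.87177677] 43.381088325323795
```

View pics/scene4.png

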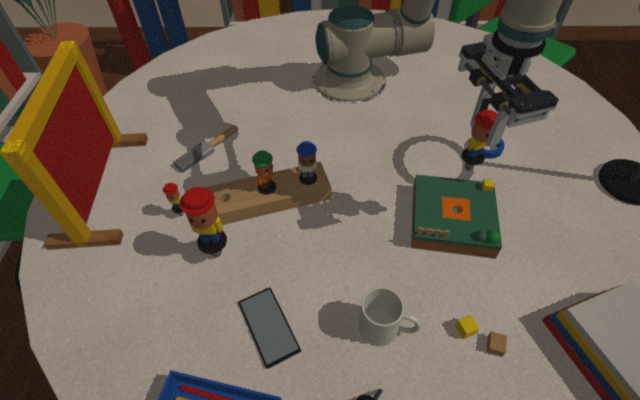

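View pics/top4.png

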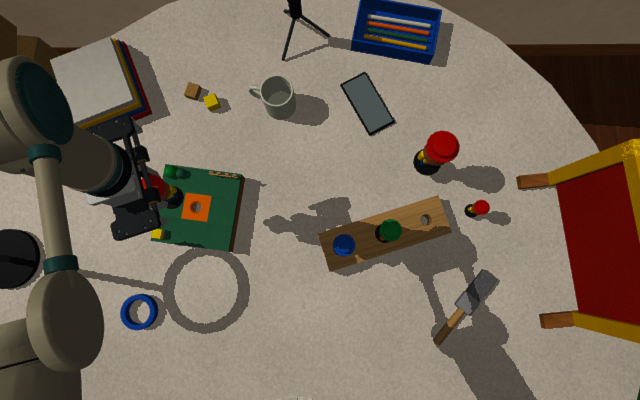

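Call:
move_arm(
  plan=[
    [30,[0,0,-15],[0,0,0]],
    [30,[0,0,-25],[0,0,0]],
    [30,[0,0,-30],[0,0,0]],
    [30,[0,0,-25],[0,0,0]],
    [30,[0,0,-10],[0,0,0]],
    [30,[0,0,0],[0,0,0]],
    [30,[0,0,0],[0,0,0]],
    [30,[0,0,0],[0,0,0]],
  ],
)

```text
time_s: 9.65
ee_pos: [539.6, 228.7, 176.1]
tcp_rot: [0.001, 0.584, 0.812, 0.001]
contact_force: [0.3, 0.0, -1.1]
finger_gap: 43.3
```

Run:
```python
from rig import *
from h import *
for n,(x,y) in(("scene",(410,90)),("top",(100,140))):
    c=capture(n);pickle.dump(c,open(n+"5.pkl","wb"));a=cv2.resize(c["color"][y:y+145,x:x+190],None,fx=4,fy=4,interpolation=cv2.INTER_CUBIC);cv2.imwrite(f"pics/{n}5.png",a[:,:,::-1])
s=read_state();print(s["time_s"],s["ee_pos"],s["tcp_rot"],s["contact_force"],s["finger_gap"])
```

```text
9.75 [539.40582359 228.62625735 175.78442562] [5.15189489e-04 5.83812997e-01 8.11887742e-01 6.43299617e-04] [-0.45492452 -0.09484919 -1.1580755 ] 43.195065831521106
```

View pics/scene5.png

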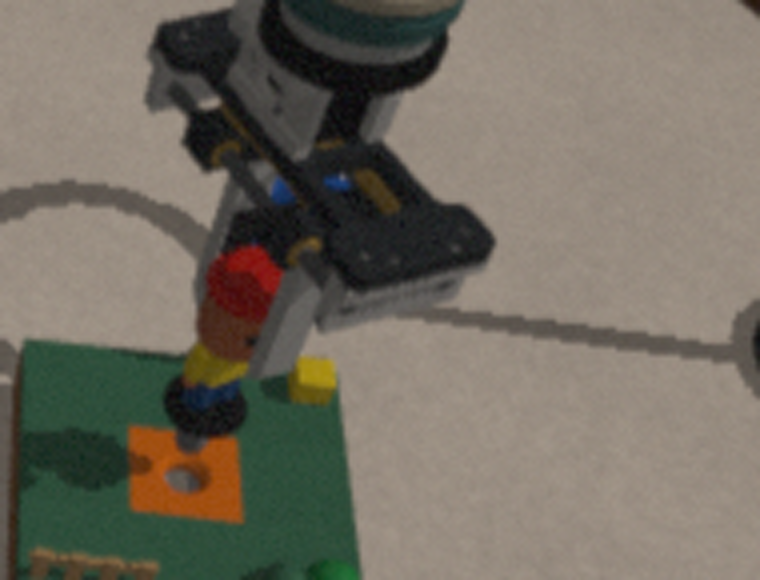

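View pics/top5.png

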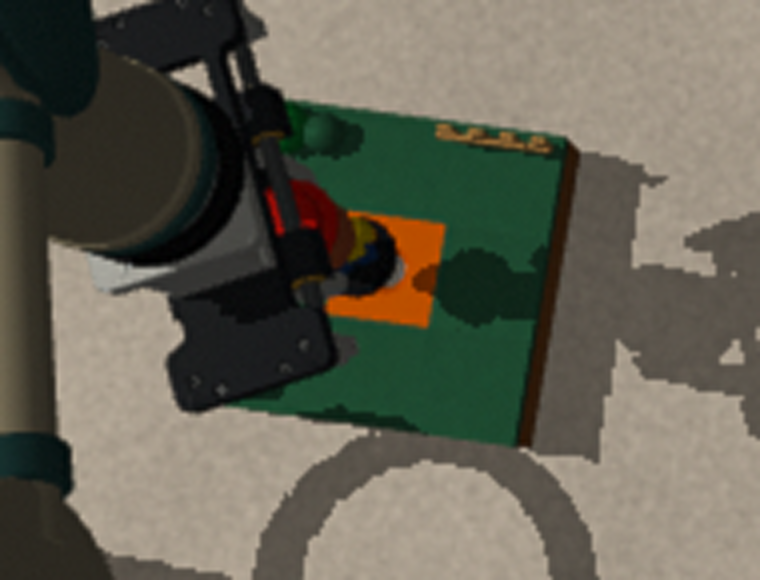

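Run:
```python
from h import *
S=pickle.load(open("scene5.pkl","rb"));T=pickle.load(open("top5.pkl","rb"))
x,y=539.4,228.6; zh=177.8
for n,c,(ox,oy) in(("S",S,(410,90)),("T",T,(100,140))):
    a=cv2.resize(c["color"][oy:oy+145,ox:ox+190],None,fx=4,fy=4,interpolation=cv2.INTER_CUBIC)
    def P(X): return ((proj(c,X)-[ox,oy]+.5)*4).astype(int)
    th=np.linspace(0,2*np.pi,60)
    def circ(r,z,col,x=x,y=y):
        cv2.polylines(a,[np.array([P([x+r*np.cos(t),y+r*np.sin(t),z]) for t in th])],True,col,1)
    circ(22,zh-77,(255,255,255));circ(22,zh-72,(255,255,255))
    circ(23,zh+20,(0,255,255));circ(20,zh-18,(0,255,255));circ(9,zh-77-30,(255,0,255))
    for z in(45,):circ(10.5,z,(0,255,0),539.1,228.4)
    s=max(0,0)
    x0,y0=((100,200) if n=="S" else (200,120))
    b=cv2.resize(a[y0:y0+320,x0:x0+320],None,fx=1.8,fy=1.8)
    cv2.imwrite(f"pics/ov{n}.png",b[:,:,::-1])
```

```text
(no output)
```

View pics/ovS.png

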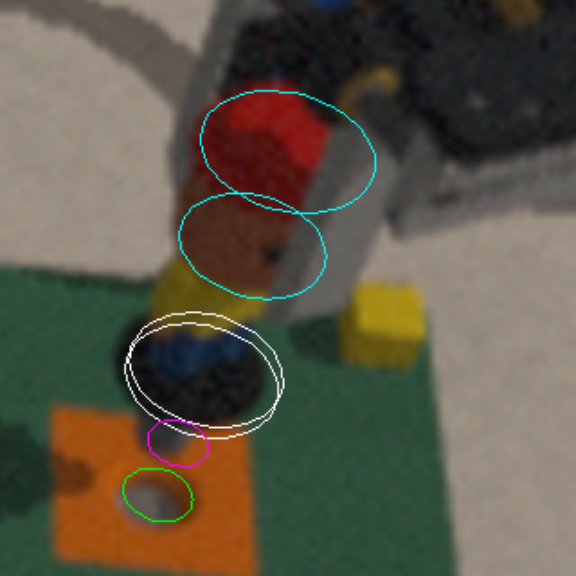

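View pics/ovT.png

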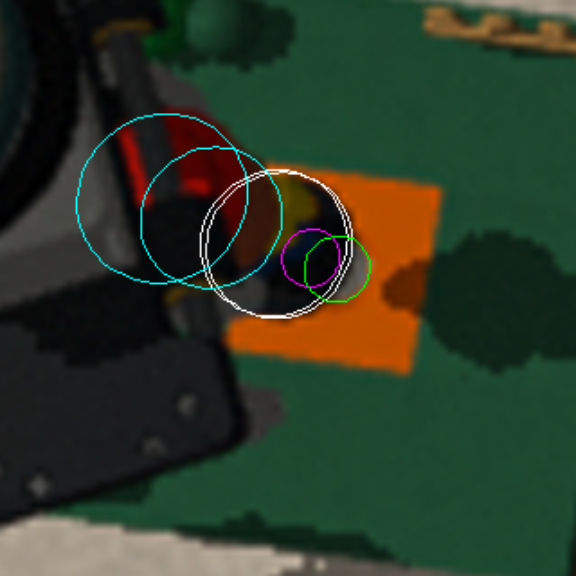

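Run:
```python
from h import *
S=pickle.load(open("scene5.pkl","rb"));T=pickle.load(open("top5.pkl","rb"))
for n,c,(ox,oy,w,h) in(("S",S,(436,170,45,55)),("T",T,(172,185,45,45))):
    a=cv2.resize(c["color"][oy:oy+h,ox:ox+w],None,fx=12,fy=12,interpolation=cv2.INTER_NEAREST)
    a=np.clip(a.astype(float)*1.7,0,255).astype(np.uint8)
    for i in range(0,w,5): cv2.putText(a,str(ox+i),(i*12,8),0,.3,(255,255,255),1);cv2.line(a,(i*12,0),(i*12,h*12),(90,90,90),1)
    for i in range(0,h,5): cv2.putText(a,str(oy+i),(0,i*12+8),0,.3,(255,255,255),1);cv2.line(a,(0,i*12),(w*12,i*12),(90,90,90),1)
    cv2.imwrite(f"pics/z{n}.png",a[:600,:,::-1])
```

```text
(no output)
```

View pics/zS.png

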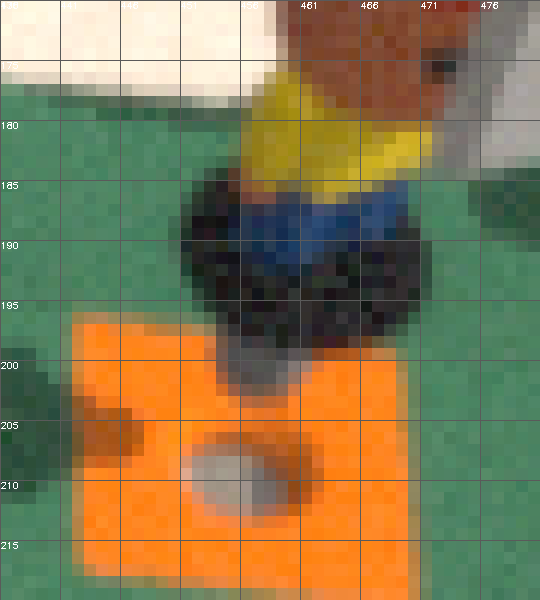

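View pics/zT.png

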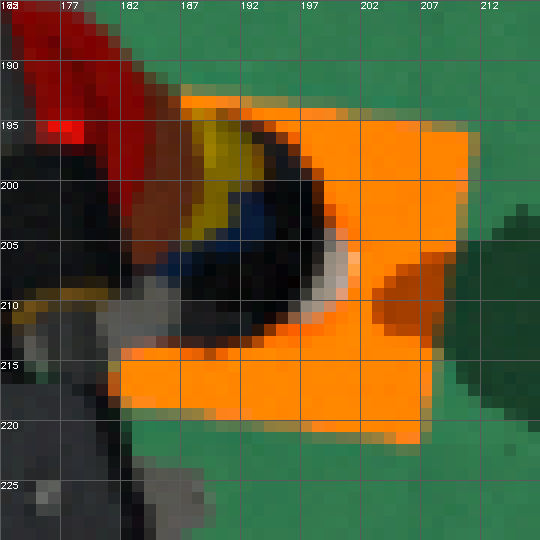

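Run:
```python
from h import *
S=pickle.load(open("scene5.pkl","rb"));T=pickle.load(open("top5.pkl","rb"))
th=np.linspace(0,2*np.pi,180)
def ext(c,x,y,zb=100.8):
    P=np.array([proj(c,[x+22*np.cos(t),y+22*np.sin(t),z]) for t in th for z in(zb,zb+5)])
    return P.min(0),P.max(0)
for dx,dy in((0,0),(0,-3),(-3,0)):
    x,y=539.4+dx,228.6+dy
    print(dx,dy,"S",*[e.round(2) for e in ext(S,x,y)],"T",*[e.round(2) for e in ext(T,x,y)])
print("obs S u 450.5..471.4 vmax 198.5 ; T umax 198.6 vmax 213.7")
print("peg tip pred S",proj(S,[539.4,228.6,100.8-38]),"T",proj(T,[539.4,228.6,62.8]))
for nm,s,t in(("plate",(455.9,208.23),(195.78,206.82)),):
    print(tri(S,s,T,t))
for z in(44,46,48,50):print(z,proj(S,[539.1,228.4,z]),proj(T,[539.1,228.4,z]))
# subpixel edges: darkness profile across base
for c,n,sl in((S,"S",(slice(188,195),slice(440,482))),):
    g=c["color"].max(2).astype(int)[sl];print(g.mean(0).round().astype(int))
g=S["color"].max(2).astype(int);print("vcol S 462-466",g[190:206,462:467].mean(1).round())
g=T["color"].max(2).astype(int);print("T row 198-203",g[197:201,190:206].mean(0).round(),"cols186-190",g[205:222,186:191].mean(1).round())
# hole in initial images
S0=pickle.load(open("scene.pkl","rb"));T0=pickle.load(open("top.pkl","rb"))
for c,(x,y,w,h) in((S0,(448,201,18,15)),(T0,(188,199,16,16))):
    p=c["color"][y:y+h,x:x+w].astype(int);m=((p[...,0]-p[...,2])<0.62*np.percentile(p[...,0]-p[...,2],90)).astype(np.uint8)
    ys,xs=np.nonzero(m);print("hole",xs.mean()+x,ys.mean()+y,len(xs));print(m)
```

```text
0 0 S [451.97 182.93] [473.82 200.33] T [177.38 193.13] [198.46 213.68]
0 -3 S [450.56 182.92] [472.38 200.32] T [178.77 193.13] [199.85 213.68]
-3 0 S [451.73 181.88] [473.53 199.22] T [177.31 194.51] [198.4  215.07]
obs S u 450.5..471.4 vmax 198.5 ; T umax 198.6 vmax 213.7
peg tip pred S [458.40140438 203.35854765] T [193.8199684  205.76425924]
(array([539.0930819 , 228.38673185,  45.19436728]), np.float64(2.328737305971849))
44 [456.32657697 208.48787615] [196.46163229 206.92583641]
46 [456.53210445 207.93821623] [196.19401216 206.81822607]
48 [456.73829138 207.3867927 ] [195.92530136 206.71017716]
50 [456.94514093 206.83359706] [195.6554932  206.60168701]
[78 76 78 78 78 78 78 77 76 76 68 43 24 22 19 24 33 34 40 38 44 47 46 39
 32 31 35 37 32 30 32 54 73 76 76 77 71 70 70 67 67 66]
vcol S 462-466 [ 42.  28.  25.  26.  21.  22.  27.  26.  43.  97. 151. 159. 162. 161.
 161. 161.]
T row 198-203 [ 74.  66.  65.  56.  19.  14.  28.  83. 132. 186. 187. 186. 186. 186.
 186. 186.] cols186-190 [ 30.  22.  17.  13.  15.  20.  22.  21.  35. 141. 187. 189. 189. 188.
 102.  72.  71.]
hole 455
[... 527 characters left out ...]
 0 0 0 0 0 0 0]
 [0 0 0 0 0 0 0 0 0 0 0 0 0 0 0 0 0 0]
 [0 0 0 0 0 0 0 0 0 0 0 0 0 0 0 0 0 0]]
hole 195.39772727272728 206.6931818181818 88
[[0 0 0 0 0 0 0 0 0 0 0 0 0 0 0 0]
 [0 0 0 0 0 0 0 0 0 0 0 0 0 0 0 0]
 [0 0 0 0 0 0 0 0 0 0 0 0 0 0 0 0]
 [0 0 0 0 0 1 1 1 0 0 0 0 0 0 0 0]
 [0 0 0 0 1 1 1 1 1 1 1 1 0 0 0 0]
 [0 0 0 1 1 1 1 1 1 1 1 1 1 0 0 0]
 [0 0 0 1 1 1 1 1 1 1 1 1 1 0 0 0]
 [0 0 0 1 1 1 1 1 1 1 1 1 1 1 0 0]
 [0 0 1 1 1 1 1 1 1 1 1 1 1 0 0 0]
 [0 0 0 1 1 1 1 1 1 1 1 1 1 0 0 0]
 [0 0 0 1 1 1 1 1 1 1 1 1 1 0 0 0]
 [0 0 0 1 1 1 1 1 1 1 1 1 0 0 0 0]
 [0 0 0 0 0 1 1 1 1 1 1 0 0 0 0 0]
 [0 0 0 0 0 0 0 0 0 0 0 0 0 0 0 0]
 [0 0 0 0 0 0 0 0 0 0 0 0 0 0 0 0]
 [0 0 0 0 0 0 0 0 0 0 0 0 0 0 0 0]]
```

I compared the base and peg with the hole. The top view wants about +1.7 mm in y and 0 in x. The scene view wants about +1.6 to +3 mm in y, and its x reading depends heavily on z. I'll shift by (+0.8, +2), go lower, and look again near contact, where parallax is small.

Call:
move_arm(
  plan=[
    [30,[0.8,2,0],[0,0,0]],
    [30,[0,0,-5],[0,0,0]],
    [30,[0,0,-5],[0,0,0]],
    [30,[0,0,-2],[0,0,0]],
    [30,[0,0,0],[0,0,0]],
    [30,[0,0,0],[0,0,0]],
  ],
)

```text
time_s: 10.5
ee_pos: [539.9, 230.5, 163.0]
tcp_rot: [0.0, 0.584, 0.812, 0.0]
contact_force: [0.1, -0.5, -0.4]
finger_gap: 42.9
```

```bash
cat > z.py <<'E'
from rig import *
from h import *
import sys
k=sys.argv[1]
out=[]
for n,(ox,oy,w,h) in(("scene",(436,175,45,49)),("top",(172,185,45,49))):
    c=capture(n);pickle.dump(c,open(n+k+".pkl","wb"))
    a=cv2.resize(c["color"][oy:oy+h,ox:ox+w],None,fx=8,fy=8,interpolation=cv2.INTER_NEAREST)
    a=np.clip(a.astype(float)*1.7,0,255).astype(np.uint8)
    for i in range(0,w,5): cv2.putText(a,str(ox+i),(i*8,8),0,.3,(255,255,255),1);cv2.line(a,(i*8,0),(i*8,h*8),(90,90,90),1)
    for i in range(0,h,5): cv2.putText(a,str(oy+i),(0,i*8+8),0,.3,(255,255,255),1);cv2.line(a,(0,i*8),(w*8,i*8),(90,90,90),1)
    out.append(a)
cv2.imwrite(f"pics/zz{k}.png",np.hstack(out)[:,:,::-1])
s=read_state();print(s["time_s"],s["ee_pos"],s["tcp_rot"],s["contact_force"],s["ft_torque"],s["finger_gap"])
E
python3 z.py 6
```

```text
10.6 [539.91291729 230.53985336 163.16179487] [1.46201293e-04 5.83816871e-01 8.11885342e-01 1.74621243e-04] [ 0.09160887 -0.33248746 -0.90314867] [-0.05675398  0.02470352  0.03297439] 43.23317314839936
```

View pics/zz6.png

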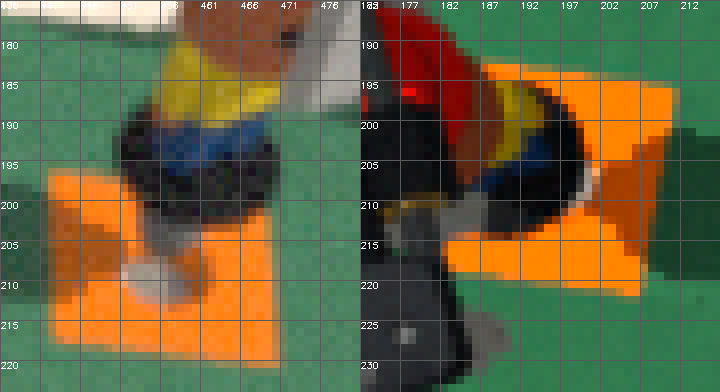

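Run:
```python
from h import *
S=pickle.load(open("scene6.pkl","rb"));T=pickle.load(open("top6.pkl","rb"))
S0=pickle.load(open("scene.pkl","rb"));T0=pickle.load(open("top.pkl","rb"))
th=np.linspace(0,2*np.pi,180)
def ext(c,x,y,zb):
    P=np.array([proj(c,[x+22*np.cos(t),y+22*np.sin(t),z]) for t in th for z in(zb,zb+5)])
    return P.min(0).round(2),P.max(0).round(2)
for zt in(44,46,48):
    hs=plane(S,456.1,208.2,zt);ht=plane(T,195.6,206.75,zt)
    for zb in(87.7,90.7):
        print(zt,zb,hs.round(1),ht.round(1),"S",ext(S,*hs[:2],zb),"T",ext(T,*ht[:2],zb))
# sub-pixel edges by half level
def cross(p,lo,hi,i0):
    h=(lo+hi)/2
    for i in range(len(p)-1):
        if (p[i]-h)*(p[i+1]-h)<=0: return i0+i+(p[i]-h)/(p[i]-p[i+1]) 
g=S["color"].astype(int)
G=g[...,1]
rows=range(192,198)
print("S L",[round(cross(G[r,445:456],78,22,445) or 0,2) for r in rows],"R",[round(cross(G[r,467:478],28,78,467) or 0,2) for r in rows])
R=g[...,0]
print("S bottom",[(u,round(cross(R[198:208,u],25,160,198) or 0,2)) for u in range(459,469)])
R=T["color"].astype(int)[...,0]
print("T right",[(v,round(cross(R[v,193:206],15,186,193) or 0,2)) for v in range(198,211)])
print("T bottom",[(u,round(cross(R[208:220,u],15,186,208) or 0,2)) for u in range(186,198)])
```

```text
44 87.7 [538.3 228.   44. ] [539.5 230.4  44. ] S (array([450.28, 186.5 ]), array([471.86, 203.79])) T (array([178.67, 194.02]), array([199.45, 214.28]))
44 90.7 [538.3 228.   44. ] [539.5 230.4  44. ] S (array([450.59, 185.6 ]), array([472.22, 202.91])) T (array([178.19, 193.8 ]), array([199.04, 214.13]))
46 87.7 [539.8 227.3  46. ] [539.3 229.8  46. ] S (array([450.07, 187.04]), array([471.66, 204.36])) T (array([178.95, 194.13]), array([199.73, 214.39]))
46 90.7 [539.8 227.3  46. ] [539.3 229.8  46. ] S (array([450.37, 186.14]), array([472.02, 203.48])) T (array([178.47, 193.92]), array([199.32, 214.24]))
48 87.7 [541.4 226.6  48. ] [539.  229.1  48. ] S (array([449.85, 187.58]), array([471.46, 204.94])) T (array([179.23, 194.24]), array([200.01, 214.5 ]))
48 90.7 [541.4 226.6  48. ] [539.  229.1  48. ] S (array([450.15, 186.69]), array([471.82, 204.06])) T (array([178.76, 194.03]), array([199.6 , 214.36]))
S L [np.float64(449.77), np.float64(449.77), np.float64(449.79), np.float64(449.89), np.float64(450.3), np.float64(450.77)] R [np.float64(469.48), np.float64(470.21), np.float6
[... 310 characters left out ...]
t64(201.53)), (468, np.float64(201.01))]
T right [(198, np.float64(197.54)), (199, np.float64(198.24)), (200, np.float64(198.91)), (201, np.float64(199.36)), (202, np.float64(199.43)), (203, np.float64(199.69)), (204, np.float64(200.07)), (205, np.float64(200.19)), (206, np.float64(200.12)), (207, np.float64(200.48)), (208, 0), (209, 0), (210, np.float64(198.67))]
T bottom [(186, np.float64(213.54)), (187, np.float64(214.01)), (188, np.float64(214.27)), (189, np.float64(214.29)), (190, np.float64(214.35)), (191, np.float64(214.08)), (192, np.float64(214.01)), (193, np.float64(213.62)), (194, np.float64(213.23)), (195, np.float64(212.43)), (196, np.float64(212.17)), (197, np.float64(211.36))]
```

Call:
move_arm(
  plan=[
    [30,[0.5,1.3,0],[0,0,0]],
    [30,[0,0,-3],[0,0,0]],
    [30,[0,0,-3],[0,0,0]],
    [30,[0,0,-2],[0,0,0]],
    [30,[0,0,0],[0,0,0]],
    [30,[0,0,0],[0,0,0]],
  ],
)

```text
time_s: 11.35
ee_pos: [540.3, 231.8, 155.0]
tcp_rot: [0.0, 0.584, 0.812, 0.0]
contact_force: [-0.5, -0.8, -1.1]
finger_gap: 42.9
```

```bash
python3 z.py 7
```

```text
11.45 [540.34771917 231.8362425  155.10417251] [9.17807781e-05 5.83815785e-01 8.11886140e-01 1.28041553e-04] [ 0.12696083 -0.61049699 -0.33992627] [-0.06605424  0.02461516 -0.03045461] 43.5008296452182
```

View pics/zz7.png

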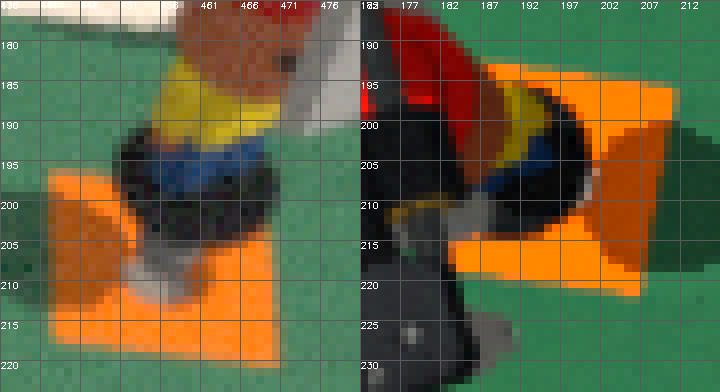

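The peg tip sits over the hole (peg at about u 456.8, hole at 456.7 in the scene view) with no contact force. Continuing down in small steps.

Call:
move_arm(
  plan=[
    [30,[0,0.4,-2],[0,0,0]],
    [30,[0,0,-2],[0,0,0]],
    [30,[0,0,-2],[0,0,0]],
    [30,[0,0,0],[0,0,0]],
  ],
)

```text
time_s: 11.95
ee_pos: [540.1, 232.2, 148.7]
tcp_rot: [-0.0, 0.584, 0.812, -0.0]
contact_force: [-0.5, -0.0, -0.2]
finger_gap: 42.7
```

```bash
python3 z.py 8
```

```text
12.05 [540.26506152 232.22366828 148.95764791] [3.49905586e-06 5.83814923e-01 8.11886775e-01 1.58806567e-05] [ 0.58225078 -0.39110464 -0.72637344] [-0.0511029   0.06757495 -0.004344  ] 43.09736345007827
```

View pics/zz8.png

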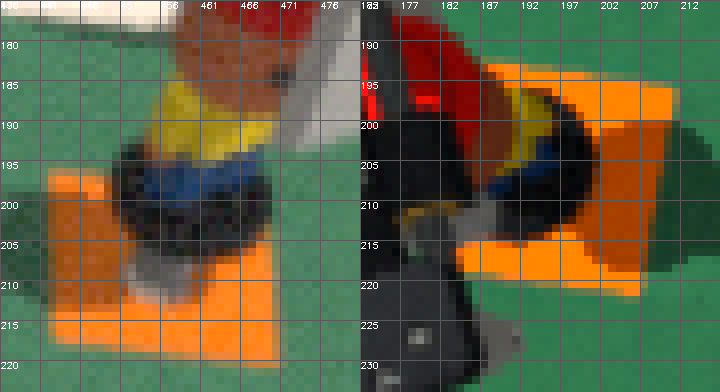

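Call:
move_arm(
  plan=[
    [30,[0.3,0.6,0],[0,0,0]],
    [30,[0,0,-2],[0,0,0]],
    [30,[0,0,-2],[0,0,0]],
    [30,[0,0,0],[0,0,0]],
  ],
)

```text
time_s: 12.55
ee_pos: [540.4, 232.8, 144.7]
tcp_rot: [-0.0, 0.584, 0.812, -0.0]
contact_force: [-0.3, -0.1, -0.6]
finger_gap: 43.0
```

Call:
move_arm(
  plan=[
    [30,[0,0,-1.5],[0,0,0]],
    [30,[0,0,-1.5],[0,0,0]],
    [30,[0,0,0],[0,0,0]],
  ],
)

```text
time_s: 12.92
ee_pos: [540.5, 232.8, 141.8]
tcp_rot: [-0.0, 0.584, 0.812, -0.0]
contact_force: [-0.0, 0.7, -0.3]
finger_gap: 43.1
```

```bash
python3 z.py 9
```

```text
13.025 [540.57264014 232.80278205 141.97556212] [3.24425811e-05 5.83801371e-01 8.11896519e-01 1.42827124e-05] [-0.43688636 -0.36873195 -0.45334229] [-0.06105789  0.08175578 -0.05623081] 43.26480626986846
```

View pics/zz9.png

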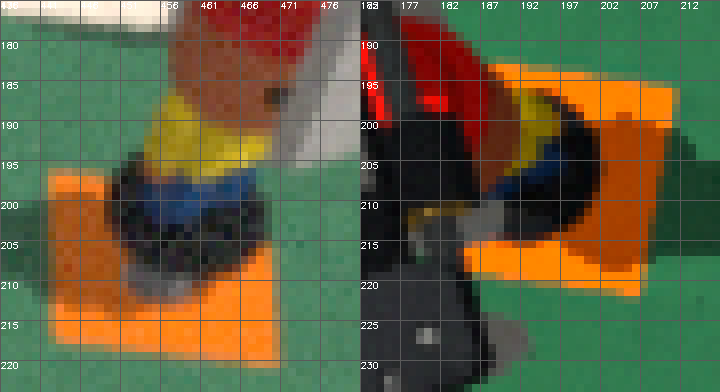

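The bulb is inside the hole with no side load. Pressing on.

Call:
move_arm(
  plan=[
    [30,[0,0,-1.5],[0,0,0]],
    [30,[0,0,-1],[0,0,0]],
    [30,[0,0,0],[0,0,0]],
  ],
)

```text
time_s: 13.4
ee_pos: [540.8, 232.9, 139.8]
tcp_rot: [0.0, 0.584, 0.812, 0.0]
contact_force: [0.3, -0.5, 1.4]
finger_gap: 42.9
```

Call:
move_arm(
  plan=[
    [30,[0,0,-1],[0,0,0]],
    [30,[0,0,-1],[0,0,0]],
    [30,[0,0,0],[0,0,0]],
  ],
)

```text
time_s: 13.78
ee_pos: [541.1, 233.0, 138.4]
tcp_rot: [0.001, 0.584, 0.812, 0.001]
contact_force: [0.0, -0.5, 4.7]
finger_gap: 43.3
```

Call:
move_arm(
  plan=[
    [30,[0,0,-1],[0,0,0]],
    [30,[0,0,-1],[0,0,0]],
    [30,[0,0,0],[0,0,0]],
  ],
)

```text
time_s: 14.15
ee_pos: [541.6, 233.1, 137.1]
tcp_rot: [0.001, 0.584, 0.812, 0.001]
contact_force: [-0.9, 0.2, 7.5]
finger_gap: 42.9
```

Call:
move_arm(
  plan=[
    [30,[0,0,-1],[0,0,0]],
    [30,[0,0,-1],[0,0,0]],
    [30,[0,0,0],[0,0,0]],
  ],
)

```text
time_s: 14.52
ee_pos: [541.9, 233.2, 135.8]
tcp_rot: [0.001, 0.584, 0.812, 0.002]
contact_force: [0.0, 0.1, 10.8]
finger_gap: 42.9
```

Call:
move_arm(
  plan=[
    [30,[0,0,-1],[0,0,0]],
    [30,[0,0,-1],[0,0,0]],
    [30,[0,0,0],[0,0,0]],
  ],
)

```text
time_s: 14.9
ee_pos: [542.3, 233.3, 134.3]
tcp_rot: [0.002, 0.584, 0.812, 0.002]
contact_force: [-0.7, 0.4, 12.5]
finger_gap: 42.8
```

```bash
python3 z.py 10
```

```text
15.0 [542.30862017 233.37943927 134.280679  ] [0.00163761 0.5837788  0.81190825 0.00215169] [-1.18394702 -0.23778958 11.83811048] [-0.15345103  0.29239848 -0.04432925] 43.31534874520913
```

View pics/zz10.png

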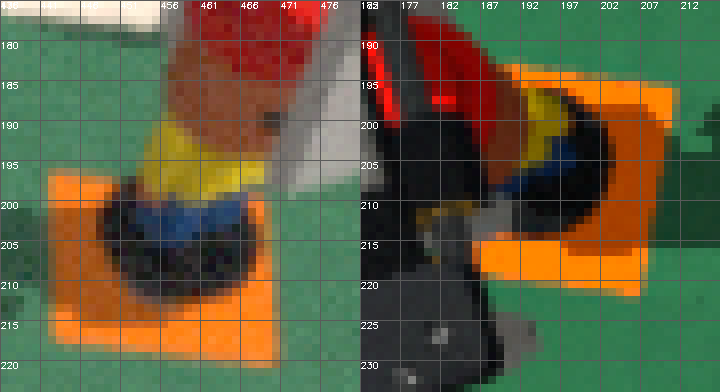

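Call:
move_arm(
  plan=[
    [30,[0,0,-1],[0,0,0]],
    [30,[0,0,-1],[0,0,0]],
    [30,[0,0,0],[0,0,0]],
  ],
)

```text
time_s: 15.38
ee_pos: [542.6, 233.4, 132.3]
tcp_rot: [0.002, 0.584, 0.812, 0.002]
contact_force: [-0.3, -1.1, 12.2]
finger_gap: 43.0
```

Call:
move_arm(
  plan=[
    [30,[0,0,-1],[0,0,0]],
    [30,[0,0,-1],[0,0,0]],
    [30,[0,0,0],[0,0,0]],
  ],
)

```text
time_s: 15.75
ee_pos: [542.2, 233.3, 128.7]
tcp_rot: [0.001, 0.584, 0.812, 0.002]
contact_force: [1.0, 0.7, 4.2]
finger_gap: 43.3
```

Call:
move_arm(
  plan=[
    [30,[0,0,-1],[0,0,0]],
    [30,[0,0,-1],[0,0,0]],
    [30,[0,0,0],[0,0,0]],
  ],
)

```text
time_s: 16.12
ee_pos: [539.7, 232.5, 123.6]
tcp_rot: [-0.001, 0.584, 0.812, -0.001]
contact_force: [1.8, 0.6, -8.5]
finger_gap: 43.5
```

It has snapped and is now drawing the figure in. Following it down until the base meets the plate.

Call:
move_arm(
  plan=[
    [30,[0,0,-1],[0,0,0]],
    [30,[0,0,-1],[0,0,0]],
    [30,[0,0,0],[0,0,0]],
  ],
)

```text
time_s: 16.5
ee_pos: [539.8, 232.6, 123.2]
tcp_rot: [-0.001, 0.584, 0.812, -0.001]
contact_force: [1.1, -0.5, -5.7]
finger_gap: 43.1
```

Call:
move_arm(
  plan=[
    [30,[0,0,-1],[0,0,0]],
    [30,[0,0,-1],[0,0,0]],
    [30,[0,0,0],[0,0,0]],
  ],
)

```text
time_s: 16.88
ee_pos: [540.7, 232.8, 122.0]
tcp_rot: [0.0, 0.584, 0.812, 0.0]
contact_force: [0.0, -0.6, -1.0]
finger_gap: 43.2
```

Call:
move_arm(
  plan=[
    [30,[0,0,-1],[0,0,0]],
    [30,[0,0,0],[0,0,0]],
  ],
)

```text
time_s: 17.12
ee_pos: [540.9, 232.9, 120.8]
tcp_rot: [0.0, 0.584, 0.812, 0.0]
contact_force: [0.1, -0.3, -1.0]
finger_gap: 43.0
```

Call:
move_arm(
  plan=[
    [30,[0,0,-1],[0,0,0]],
    [30,[0,0,-0.5],[0,0,0]],
    [30,[0,0,0],[0,0,0]],
  ],
)

```text
time_s: 17.5
ee_pos: [540.9, 232.9, 120.3]
tcp_rot: [0.0, 0.584, 0.812, 0.001]
contact_force: [-0.8, -1.0, 6.6]
finger_gap: 42.9
```

Call:
move_arm(
  plan=[
    [30,[0,0,-1],[0,0,0]],
    [30,[0,0,-0.5],[0,0,0]],
    [30,[0,0,0],[0,0,0]],
  ],
)

```text
time_s: 17.88
ee_pos: [541.0, 232.9, 119.9]
tcp_rot: [0.001, 0.584, 0.812, 0.001]
contact_force: [-2.8, -1.2, 11.9]
finger_gap: 43.0
```

Call:
move_arm(
  plan=[
    [30,[0,0,-1],[0,0,0]],
    [30,[0,0,-0.5],[0,0,0]],
    [30,[0,0,0],[0,0,0]],
  ],
)

```text
time_s: 18.25
ee_pos: [541.1, 232.9, 119.5]
tcp_rot: [0.001, 0.584, 0.812, 0.001]
contact_force: [-3.2, -1.1, 17.4]
finger_gap: 43.5
```

```bash
python3 z.py 11
```

```text
18.35 [541.1357747  232.92299642 119.55581462] [0.00108785 0.58372599 0.81194914 0.00117649] [-4.19855726 -2.0190414  16.02350419] [-0.38608484  0.88250753 -0.08322063] 43.22112120201752
```

View pics/zz11.png

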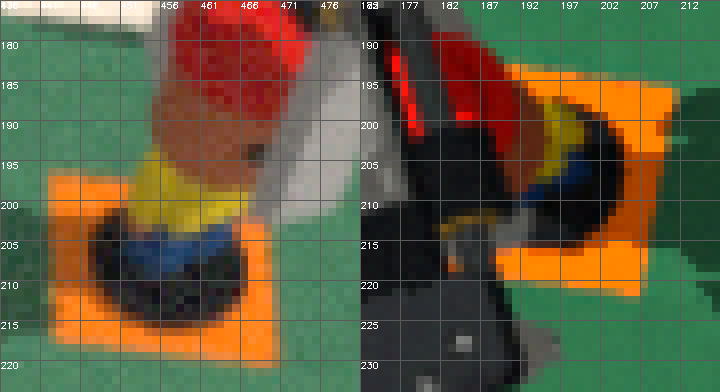

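The base sits flat on the plate under 17 N. Releasing that load, then tugging up gradually.

Call:
move_arm(
  plan=[
    [30,[0,0,1],[0,0,0]],
    [30,[0,0,1],[0,0,0]],
    [30,[0,0,1],[0,0,0]],
    [30,[0,0,1],[0,0,0]],
    [30,[0,0,1],[0,0,0]],
    [30,[0,0,0],[0,0,0]],
    [30,[0,0,0],[0,0,0]],
  ],
)

```text
time_s: 19.23
ee_pos: [540.6, 232.8, 120.7]
tcp_rot: [-0.0, 0.584, 0.812, -0.0]
contact_force: [1.0, 0.3, -0.1]
finger_gap: 43.4
```

Call:
move_arm(
  plan=[
    [30,[0,0,0.5],[0,0,0]],
    [30,[0,0,0.5],[0,0,0]],
    [30,[0,0,0.5],[0,0,0]],
    [30,[0,0,0],[0,0,0]],
  ],
)

```text
time_s: 19.73
ee_pos: [540.2, 232.7, 122.2]
tcp_rot: [-0.0, 0.584, 0.812, -0.0]
contact_force: [-0.7, -0.1, -2.6]
finger_gap: 43.3
```

Call:
move_arm(
  plan=[
    [30,[0,0,0.5],[0,0,0]],
    [30,[0,0,0.5],[0,0,0]],
    [30,[0,0,0],[0,0,0]],
  ],
)

```text
time_s: 20.1
ee_pos: [540.2, 232.7, 123.0]
tcp_rot: [-0.0, 0.584, 0.812, -0.0]
contact_force: [0.4, -0.2, -4.9]
finger_gap: 43.2
```

Call:
move_arm(
  plan=[
    [30,[0,0,0.5],[0,0,0]],
    [30,[0,0,0.5],[0,0,0]],
    [30,[0,0,0.5],[0,0,0]],
    [30,[0,0,0],[0,0,0]],
  ],
)

```text
time_s: 20.6
ee_pos: [540.0, 232.6, 124.3]
tcp_rot: [-0.0, 0.584, 0.812, -0.001]
contact_force: [0.6, -0.3, -11.4]
finger_gap: 43.1
```

```bash
python3 -c "
from rig import *
s=read_state();print(s['time_s'],s['ee_pos'],s['contact_force'])"
```

```text
20.6 [539.98125982 232.62350438 124.26072345] [  0.5619358   -0.28646477 -11.43574246]
```

Call:
move_arm(
  plan=[
    [30,[0,0,0],[0,0,0]],
    [30,[0,0,0],[0,0,0]],
  ],
)

```text
time_s: 20.85
ee_pos: [540.0, 232.6, 124.5]
tcp_rot: [-0.0, 0.584, 0.812, -0.001]
contact_force: [-0.2, -0.3, -13.5]
finger_gap: 43.1
```

Call:
move_arm(
  plan=[
    [30,[0,0,0],[0,0,0]],
    [30,[0,0,0],[0,0,0]],
  ],
)

```text
time_s: 21.1
ee_pos: [540.0, 232.6, 124.6]
tcp_rot: [-0.0, 0.584, 0.812, -0.001]
contact_force: [-0.6, 0.3, -14.3]
finger_gap: 43.1
```

Call:
move_arm(
  plan=[
    [30,[0,0,0],[0,0,0]],
    [30,[0,0,0],[0,0,0]],
  ],
)

```text
time_s: 21.35
ee_pos: [540.2, 232.7, 124.8]
tcp_rot: [-0.0, 0.584, 0.812, -0.0]
contact_force: [-1.0, -1.2, -14.2]
finger_gap: 43.4
```

The force is creeping up as the arm settles on its target, so I'm easing off.

Call:
move_arm(
  plan=[
    [30,[0,0,-0.9],[0,0,0]],
    [30,[0,0,0],[0,0,0]],
  ],
)

```text
time_s: 21.6
ee_pos: [540.4, 232.8, 124.5]
tcp_rot: [0.0, 0.584, 0.812, -0.0]
contact_force: [-1.7, -1.2, -11.8]
finger_gap: 43.4
```

Call:
move_arm(
  plan=[
    [30,[0,0,0],[0,0,0]],
    [30,[0,0,0],[0,0,0]],
  ],
)

```text
time_s: 21.85
ee_pos: [540.5, 232.8, 124.4]
tcp_rot: [0.0, 0.584, 0.812, 0.0]
contact_force: [-2.4, -1.2, -9.4]
finger_gap: 43.4
```

Call:
move_arm(
  plan=[
    [30,[0,0,0.2],[0,0,0]],
    [30,[0,0,0],[0,0,0]],
    [30,[0,0,0],[0,0,0]],
  ],
)

```text
time_s: 22.22
ee_pos: [540.6, 232.8, 124.4]
tcp_rot: [0.0, 0.584, 0.812, 0.0]
contact_force: [-2.4, -0.3, -8.5]
finger_gap: 43.3
```

Call:
move_arm(
  plan=[
    [30,[0,0,0],[0,0,0]],
    [30,[0,0,0],[0,0,0]],
  ],
)

```text
time_s: 22.48
ee_pos: [540.6, 232.8, 124.3]
tcp_rot: [0.0, 0.584, 0.812, 0.0]
contact_force: [-2.7, -0.8, -8.9]
finger_gap: 43.2
```

Call:
move_arm(
  plan=[
    [30,[0,0,0],[0,0,0]],
    [30,[0,0,0],[0,0,0]],
  ],
)

```text
time_s: 22.72
ee_pos: [540.6, 232.8, 124.3]
tcp_rot: [0.0, 0.584, 0.812, 0.0]
contact_force: [-2.4, -1.6, -8.6]
finger_gap: 43.3
```

Call:
move_arm(
  plan=[
    [30,[0,0,0],[0,0,0]],
    [30,[0,0,0],[0,0,0]],
  ],
)

```text
time_s: 22.98
ee_pos: [540.6, 232.8, 124.4]
tcp_rot: [0.0, 0.584, 0.812, 0.0]
contact_force: [-1.7, -1.0, -8.6]
finger_gap: 42.8
```

Call:
move_arm(
  plan=[
    [30,[0,0,0.3],[0,0,0]],
    [30,[0,0,0.2],[0,0,0]],
    [30,[0,0,0],[0,0,0]],
  ],
)

```text
time_s: 23.35
ee_pos: [540.6, 232.8, 124.5]
tcp_rot: [-0.0, 0.584, 0.812, -0.0]
contact_force: [-1.0, -1.9, -10.7]
finger_gap: 43.0
```

Call:
move_arm(
  plan=[
    [30,[0,0,0],[0,0,0]],
    [30,[0,0,0],[0,0,0]],
  ],
)

```text
time_s: 23.6
ee_pos: [540.5, 232.8, 124.6]
tcp_rot: [-0.0, 0.584, 0.812, -0.0]
contact_force: [-0.9, -0.5, -11.8]
finger_gap: 43.3
```

Call:
move_arm(
  plan=[
    [30,[0,0,0],[0,0,0]],
    [30,[0,0,0],[0,0,0]],
  ],
)

```text
time_s: 23.85
ee_pos: [540.5, 232.8, 124.7]
tcp_rot: [-0.0, 0.584, 0.812, -0.0]
contact_force: [-2.0, -1.3, -12.1]
finger_gap: 43.0
```

Call:
move_arm(
  plan=[
    [30,[0,0,-0.2],[0,0,0]],
    [30,[0,0,0],[0,0,0]],
    [30,[0,0,0],[0,0,0]],
    [30,[0,0,0],[0,0,0]],
  ],
)

```text
time_s: 24.35
ee_pos: [540.5, 232.8, 124.6]
tcp_rot: [0.0, 0.584, 0.812, 0.0]
contact_force: [-1.6, -0.2, -11.4]
finger_gap: 43.2
```

Call:
move_arm(
  plan=[
    [30,[0,0,0],[0,0,0]],
    [30,[0,0,0],[0,0,0]],
    [30,[0,0,0],[0,0,0]],
    [30,[0,0,0],[0,0,0]],
  ],
)

```text
time_s: 24.85
ee_pos: [540.5, 232.8, 124.6]
tcp_rot: [-0.0, 0.584, 0.812, -0.0]
contact_force: [-1.9, -0.2, -11.6]
finger_gap: 43.4
```

Call:
move_arm(
  plan=[
    [30,[0,0,0],[0,0,0]],
    [30,[0,0,0],[0,0,0]],
    [30,[0,0,0],[0,0,0]],
  ],
)

```text
time_s: 25.22
ee_pos: [540.5, 232.8, 124.6]
tcp_rot: [0.0, 0.584, 0.812, 0.0]
contact_force: [-1.7, -0.7, -11.7]
finger_gap: 43.2
```

The catch held at about 10.5 N net for nearly 2 s. Settling it back down with a light press.

Call:
move_arm(
  plan=[
    [30,[0,0,-1],[0,0,0]],
    [30,[0,0,-1],[0,0,0]],
    [30,[0,0,-1],[0,0,0]],
    [30,[0,0,-0.8],[0,0,0]],
    [30,[0,0,0],[0,0,0]],
    [30,[0,0,0],[0,0,0]],
  ],
)

```text
time_s: 25.98
ee_pos: [541.8, 233.2, 121.7]
tcp_rot: [0.001, 0.584, 0.812, 0.001]
contact_force: [-0.3, 0.3, -0.6]
finger_gap: 43.2
```

Call:
move_arm(
  plan=[
    [30,[0,0,-0.5],[0,0,0]],
    [30,[0,0,-0.5],[0,0,0]],
    [30,[0,0,0],[0,0,0]],
    [30,[0,0,0],[0,0,0]],
  ],
)

```text
time_s: 26.48
ee_pos: [541.3, 233.0, 120.4]
tcp_rot: [0.001, 0.584, 0.812, 0.001]
contact_force: [-0.3, -0.5, 4.0]
finger_gap: 43.5
```

Call:
move_arm(
  plan=[
    [30,[0,0,-0.5],[0,0,0]],
    [30,[0,0,0],[0,0,0]],
    [30,[0,0,0],[0,0,0]],
    [30,[0,0,0],[0,0,0]],
  ],
)

```text
time_s: 26.98
ee_pos: [541.3, 233.0, 120.2]
tcp_rot: [0.001, 0.584, 0.812, 0.001]
contact_force: [-0.6, -1.1, 5.6]
finger_gap: 43.0
```

Call:
move_arm(
  plan=[
    [30,[0,0,0.2],[0,0,0]],
    [42,[0,0,0],[0,0,0]],
    [46,[0,0,0],[0,0,0]],
    [60,[0,0,0],[0,0,0]],
    [94,[0,0,0],[0,0,0]],
    [94,[0,0,0],[0,0,0]],
    [94,[0,0,0],[0,0,0]],
    [94,[0,0,0],[0,0,0]],
    [94,[0,0,0],[0,0,0]],
    [94,[0,0,0],[0,0,0]],
  ],
)

```text
time_s: 28.22
ee_pos: [540.6, 232.8, 119.5]
tcp_rot: [0.0, 0.584, 0.812, 0.0]
contact_force: [-1.0, -0.1, -0.5]
finger_gap: 94.2
```

Call:
move_arm(
  plan=[
    [94,[0,0,3],[0,0,0]],
    [94,[0,0,8],[0,0,0]],
    [94,[0,0,15],[0,0,0]],
    [94,[0,0,25],[0,0,0]],
    [94,[0,0,30],[0,0,0]],
    [94,[0,0,30],[0,0,0]],
    [94,[0,0,15],[0,0,0]],
    [94,[-20,0,0],[0,0,0]],
    [94,[-40,0,0],[0,0,0]],
    [94,[-40,0,0],[0,0,0]],
    [94,[-40,0,0],[0,0,0]],
    [94,[-20,0,0],[0,0,0]],
    [94,[0,0,0],[0,0,0]],
    [94,[0,0,0],[0,0,0]],
  ],
)

```text
time_s: 29.98
ee_pos: [382.1, 233.0, 245.7]
tcp_rot: [0.001, 0.584, 0.812, 0.001]
contact_force: [0.3, -1.1, -0.6]
finger_gap: 93.8
```

```bash
python3 z.py 12
python3 - <<'E'
import pickle,cv2,numpy as np
c=pickle.load(open("scene12.pkl","rb"))["color"];cv2.imwrite("pics/f.png",c[:,:,::-1])
c=cv2.resize(c[130:260,400:520],None,fx=4.5,fy=4.5,interpolation=cv2.INTER_CUBIC);cv2.imwrite("pics/g.png",c[:,:,::-1])
E
```

```text
30.075 [381.99011997 232.92589168 245.38915959] [2.44265275e-04 5.84056305e-01 8.11713096e-01 1.48478270e-04] [-0.07553041 -0.14717844 -0.3888059 ] [-0.08079678  0.0594737   0.02579543] 93.91015960660073
```

View pics/f.png

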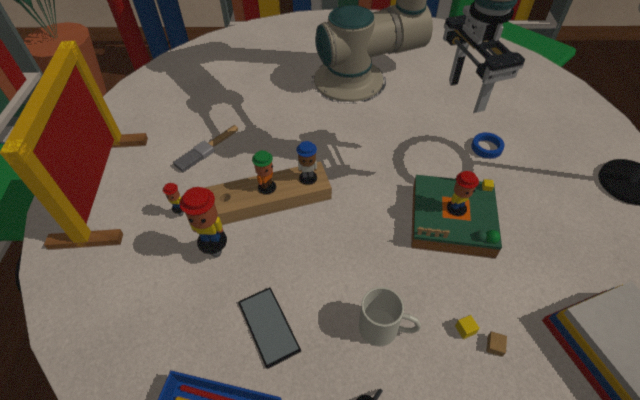

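View pics/g.png

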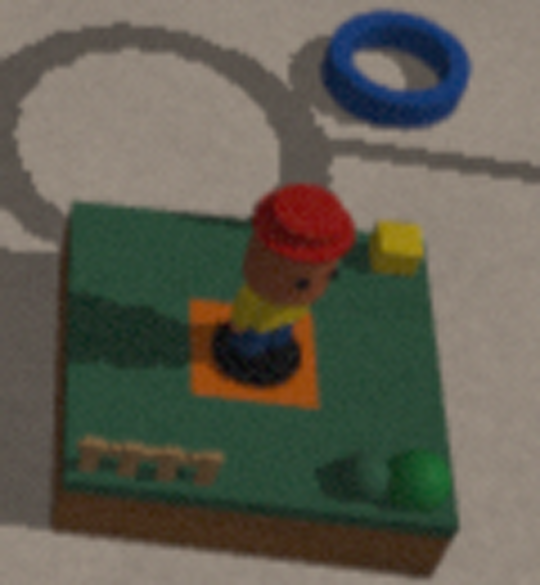

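View pics/zz12.png

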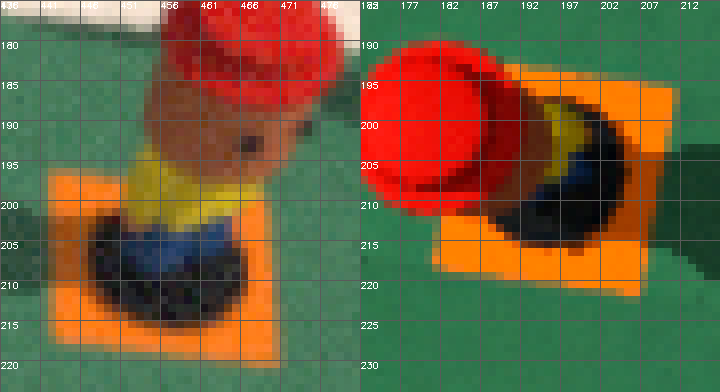

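Run:
```python
from h import *
p={}
for n in("scene","top"):
    c=pickle.load(open(n+"12.pkl","rb"));hsv=cv2.cvtColor(c["color"],cv2.COLOR_RGB2HSV)
    m=cv2.inRange(hsv,(0,190,80),(4,255,255))|cv2.inRange(hsv,(175,190,80),(180,255,255))
    N,l,st,ce=cv2.connectedComponentsWithStats(m)
    box=(440,160,500,200) if n=="scene" else (150,180,205,225)
    for i in range(1,N):
        if st[i,4]>40 and box[0]<ce[i][0]<box[2] and box[1]<ce[i][1]<box[3]: p[n]=(c,ce[i]);print(n,st[i],ce[i])
h,r=tri(p["scene"][0],p["scene"][1],p["top"][0],p["top"][1]);print("hat",h,r)
T=p["top"][0];S=p["scene"][0]
th=np.linspace(0,6.28,90)
for nm,c,xy in(("S",S,(539.0,227.6)),("T",T,(539.4,230))):
  for zb in (45,47):
    P=np.array([proj(c,[xy[0]+22*np.cos(t),xy[1]+22*np.sin(t),z]) for t in th for z in(zb,zb+5)]);print(nm,zb,P.min(0).round(1),P.max(0).round(1))
```

```text
scene [458 171  20  18 227] [468.36563877 179.6123348 ]
top [171 190  20  22 290] [179.43103448 200.1       ]
hat [540.7855332  231.59008629 143.40892782] 3.029873513063676
S 45 [446.  199.1] [466.8 216.1]
S 47 [446.2 198.5] [467.  215.6]
T 45 [185.4 196.9] [205.2 216.3]
T 47 [185.1 196.8] [205.  216.2]
```

Run:
```python
from h import *
S=pickle.load(open("scene12.pkl","rb"));S0=pickle.load(open("scene.pkl","rb"))
def cross(p,h,i0,rev=False):
    idx=range(len(p)-1)
    for i in (reversed(idx) if rev else idx):
        if (p[i]-h)*(p[i+1]-h)<=0: return i0+i+(p[i]-h)/(p[i]-p[i+1])
# show zooms with upright model overlay points for manual compare: brim ellipse & base ellipse, base aligned
th=np.linspace(0,6.28,90);out=[]
def fit(c,img_xy,zb,box):
    x,y=img_xy;ox,oy,w,h=box
    a=cv2.resize(c["color"][oy:oy+h,ox:ox+w],None,fx=8,fy=8,interpolation=cv2.INTER_NEAREST);a=np.clip(a*1.7,0,255).astype(np.uint8)
    for r,z,col in((22,zb,(255,255,255)),(22,zb+5,(255,255,255)),(23,zb+97,(0,255,255)),(20,zb+59,(255,0,255))):
        P=np.array([(proj(c,[x+r*np.cos(t),y+r*np.sin(t),z])+.5-[ox,oy])*8 for t in th]).astype(int);cv2.polylines(a,[P],True,col,1)
    return a
# base xy from base silhouette edges: S seated
A=fit(S,(537.8,227.5),45.5,(440,168,44,52))
# blue & red in tray: measure base centre
def basexy(c,u0,u1,vmax,zb,g):
    x,y=g
    for _ in range(6):
        P=np.array([proj(c,[x+22*np.cos(t),y+22*np.sin(t),z]) for t in th for z in(zb,zb+5)])
        y+=((u0+u1)/2-(P[:,0].min()+P[:,0].max())/2)/.47; x+=(vmax-P[:,1].max())/.36
    return x,y
g=S0["color"].max(2).astype(int)
for nm,rows,cl,cr,colb,gg in(("blue",(178,179,180),290,322,310,(451,-106)),("green",(187,188),245,285,266,(482,-200))):
    L=np.mean([cross(g[r,cl:cl+20],60,cl) for r in rows]);R=np.mean([cross(g[r,cr-20:cr],60,cr-20,True) for r in rows])
    print(nm,L,R,g[rows[0],cl:cr],g[174:196,colb])
B=S0["color"]
cv2.imwrite("pics/lean.png",A[:,:,::-1])
a=cv2.resize(B[135:195,240:325],None,fx=8,fy=8,interpolation=cv2.INTER_NEAREST);cv2.imwrite("pics/lean0.png",np.clip(a*1.7,0,255).astype(np.uint8)[:,:,::-1])
```

```text
blue 298.4179797979798 316.03861279214294 [ 80  76  78  80  77  80  79  74  64  39  10  21  26  21  32  22  21  25
  14  22  18  19  27  26  18  25  44 100 119 123 122 121] [ 54  51  47  30  18  25  25  24  25  30  76 122 129 130 127 127 126 128
 119 101  96  96]
green 257.0530012771392 275.28671846096927 [ 78  73  75  76  75  71  72  72  70  77  70  68  62  33  21  19  30  27
  29  40  49  49  35  27  24  27  23  15  28  19  40  93 118 126 127 125
 125 127 127 124] [ 94  96 102 129 129 126 126 118  80  56  48  56  54  49  29  19  16  11
  24  32  75 116]
```

View pics/lean.png

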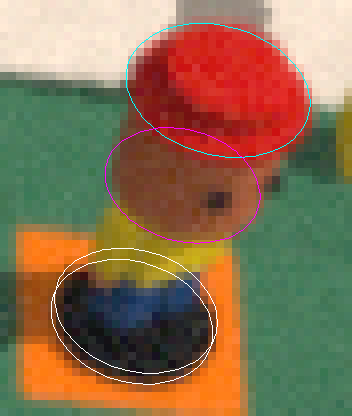

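The figure stands upright on the plate, within about 1 mm of the upright model. Its base silhouette is where it was under press load, and the arm is clear. Handing in.

```bash
python3 -c "
from rig import *
print(read_state()['time_s']);print(hand_in())"
```

```text
30.075
the job is handed in; nothing more can be done
None
```

The middle-sized red-hat figure is now seated in the orange socket and standing on its own. I handed the job in at 30.1 s, with the gripper clear of everything.

- **Pressing in:** the catch snapped at about 12 N. I then pressed the base onto the plate with about 17 N, well under the 40 N limit.
- **Tug test:** I pulled up for about 4.6 s in all, and the catch held. For the last 1.9 s the wrist read 10.7–12.1 N, which is about 10–11 N on the catch after the figure's own weight.
- **Overshoot in the tug:** the first pull crept up to a wrist reading of 14.3 N, about 13.5 N net, before I eased it off. That is still under 15 N, but I only sampled it every quarter second.
- **Settling:** I pushed the figure back down with about 6 N and released it.

**Last checks:**
- **Seated height:** the two cameras put the base at about 45.6 mm and the plate at about 45.2 mm, so it is flush within measuring error.
- **Upright:** the scene view matches an upright figure to about 1 mm. The plain hat-centre measurement suggested a 2–3 mm lean, which I put down to shading of the red hat rather than a real tilt.
- **Other figures:** blue and green are still in their tray places, and the two red look-alikes were not touched.
- **Readings that disagreed:** the two cameras differ by 2–3 mm. The finger gap on the 40 mm head read a steady 43 mm, which I did not explain, but the grip held throughout.

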